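Reset the tripped breaker and switch the robot back on

TASK

One of the three breakers in the round wells on the power unit has tripped: its button stands higher than the other two. Reach into its well and push that button fully home, then press the start key in the square well right down and let it come back up. Do not press the other two breakers, and do not move or pick up the loose things around.

Things in the scene. Friction and masses are not known exactly. Their poses are not given: they have to be found in the camera images.
- unit: Power unit: bare-aluminium box fixed to the bench, 270 (x) x 370 (y) mm, flat deck 105 mm above the bench. Origin: centre of its underside; x from front edge (wells) to rear (battery docks), z up. Wells in a row at x = -65 mm: three round (y = -125, -45, +35 mm), one square (y = +125 mm). Docks behind x = +27 mm, up to 51 mm above the deck. Bar handles on both y ends, 31 mm out, 60 mm up.
- start_key (a joint): Travel of the start key: 0 when up, 0.005 m when pressed right down. A spring holds it up and returns it (about 2 N to start, 5 N right down).
- start_key_top (a point): Centre of the top of the start key, a white square key 26 x 26 mm, standing in the middle of the square well; its top is 18 mm below the deck when up, 23 mm when pressed right down.
- start_well_mouth (a point): Centre of the mouth of the square well, level with the deck. The grey well is 48 x 48 mm inside and 32 mm deep, sides parallel to the unit's x and y, with a thin black frame around it.
- breaker_a: Push-to-reset breaker in a round well of the deck, the tripped one: its button stands out high; which round well it sits in varies. Origin: centre of the well's mouth, level with the deck, z up. Grey well 48 mm inside diameter, 32 mm deep to its floor, black flange 68 mm across; on its floor a steel collar 28 mm across and 5 mm high with the button in its middle.
- button_a (a joint): How far this breaker's button is pushed in: 0 to 0.002 m when tripped, 0.010 m when fully home (hard stop). It has no spring: it resists with a steady 3 N or so and stays where it is left.
- button_a_top (a point): Centre of the top of this breaker's button, a white upright round button 18 mm across; its top is 14 mm below the deck at joint value 0 and 24 mm below it when fully home.
- breaker_b: Push-to-reset breaker in a round well of the deck, a healthy one, button home; which round well it sits in varies. Origin: centre of the well's mouth, level with the deck, z up. Grey well 48 mm inside diameter, 32 mm deep to its floor, black flange 68 mm across; on its floor a steel collar 28 mm across and 5 mm high with the button in its middle.
- button_b (a joint): How far this breaker's button is pushed in: 0 to 0.002 m when tripped, 0.010 m when fully home (hard stop). It has no spring: it resists with a steady 3 N or so and stays where it is left.
- button_b_top (a point): Centre of the top of this breaker's button, a white upright round button 18 mm across; its top is 14 mm below the deck at joint value 0 and 24 mm below it when fully home.
- breaker_c: Push-to-reset breaker in a round well of the deck, a healthy one, button home; which round well it sits in varies. Origin: centre of the well's mouth, level with the deck, z up. Grey well 48 mm inside diameter, 32 mm deep to its floor, black flange 68 mm across; on its floor a steel collar 28 mm across and 5 mm high with the button in its middle.
- button_c (a joint): How far this breaker's button is pushed in: 0 to 0.002 m when tripped, 0.010 m when fully home (hard stop). It has no spring: it resists with a steady 3 N or so and stays where it is left.
- button_c_top (a point): Centre of the top of this breaker's button, a white upright round button 18 mm across; its top is 14 mm below the deck at joint value 0 and 24 mm below it when fully home.
- spacer: Loose bystander: aluminium spacer, upright cylinder 22 mm across, 28 mm high, standing on the deck behind the square well. Origin: centre of its foot.
- tape: Loose bystander: yellow tape measure on the bench left of the unit, 70 x 40 x 66 mm high. Origin: centre of its underside.
- glue: Loose bystander: white glue bottle on the bench right of the unit, 48 mm across, 130 mm high. Origin: centre of its foot.
- hammer: Loose bystander: hammer lying on the bench right of the unit, 260 mm long along its x, head (90 mm across) at the +x end, 26 mm high. Origin: middle of its length, at the bench.

How it is judged:
By the outcome, as a careful person would: the job done as asked, in the order asked, and still so for the second after the job is handed in, with the robot touching nothing.
It also fails if it takes over 42 s, if anything falls off the work surface, if the arm or the gripper's body presses on something with over 40 N, if the wrist force passes 120 N, or if a joint passes its speed limit or range.

ROBOT

A 6-joint arm with a two-finger parallel gripper is mounted at the origin on the work surface. World frame = base frame: x ahead of the robot, y to its left, z up, the work surface at z = 0. Lengths are in m, angles in rad, forces in N, time in s.
With the tool pointing down it reaches from about 0.275 to 0.85 m from the base axis. Payload 5.2 kg.
Tool frame: the origin (TCP) lies midway between the tips of the shut fingers; the grasp point (between the pads) lies 19 mm behind it (robot.hold_point_z is the distance from the TCP to the grasp point, in m); x points along the fingers, y is the direction in which the jaws open and shut, and the axes are right-handed (so a half turn about x gives the same grasp; the last joint's range is limited). The gripper opens to 85 mm and grips with 20 to 120 N. Pads are 22 mm wide; open, the fingers measure 114 mm over their backs; the gripper's body (76 mm by 85 mm) begins 54 mm behind the grasp point. The pads swing forward as they close: fully open they stand 13 mm farther back than shut.
Start: joints at [-1.426, 0.259, 1.535, -0, 1.348, -0.203], TCP at [0.187, -0.517, 0.231] pointing down, gripper open.
Joint ranges: [-3.14, 3.14], [-0.91, 2.08], [0.19, 2.58], [-1.22, 4.36], [0.22, 2.71], [-3.12, 3.12]. Speed limits (rad/s): [2.57, 2.57, 3.14, 3.14, 3.14, 3.14].

INTERFACE

Orientations are given as a unit quaternion [w, x, y, z].
In Python, from station import sense, vision, robot gives the robot as it stands. The module is installed in compiled form; this text tells all that it offers.
- The arm moves only by the tool arm_command, never from a script. Its argument "increments" is a list of rows, each an object of numbers: "jaw": the closure, from 0 (fully open) to 1 (shut); "x", "y", "z": the shift along the world's x, y, z in cm; "roll": the turn about the world's z in degrees. A call has 1 to 5 rows; each row is the pose to reach, as a shift and turn from the pose commanded when the call began; what a row does not reach only later rows make up. A row lasts 1/12 s, in which the tool goes at most 41.7 mm and 7.16 degrees, less where a joint would pass 70% of its speed; a pose out of reach is approached as far as the arm can. A call with a gripper value outside its range is refused whole. The fingers move at their own pace and stop on an object; "squeeze" is the grip in N (left out, the last holds). Time passes only in rows, so rows that repeat a pose let the fingers close. It gives the time, the measured TCP pose, the force and the opening at its end, in the units of the state.
- sense(): the state, without advancing time (a new reading comes with each control period).
- vision.get_image(name): name is "scene" or "top" or "wrist"; returns the picture (420x560x3 uint8, blue, green, red); there is no depth.
- vision.calibration(name): a dict with "vfov" (degrees; the focal length in pixels is half the picture's height over the tangent of half this angle, whatever the lens; pixels are square), "cx", "cy" (the principal point, pixels), "dist" ([k1, k2, p1, p2, k3] as OpenCV has them; the pictures are not rectified), "T" (4x4, takes a point from camera to world coordinates). Camera axes: x right, y down, z forward; pixel columns grow to the right and rows downward; lengths in m; the calibration is good to about 2 mm. A picture is of the moment at which its call begins: read the wrist's pose just before it. calibration takes no time and is no camera call; for the wrist camera it gives the pose at the moment of the call.
- robot.finish_job(): hands the job in, once; it reports no verdict.
The state is a dict: "time": time; "q": joint angles; "dq": joint speeds; "tau": joint torques, N m; "tcp_pos": TCP position; "tool_rot": TCP orientation; "ft_force": force on the tool from outside, world axes, zero at the start; "ft_torque": the same for the moment, N m; "width": opening from 0.0 (shut) to 1.0 (fully open).
Only numpy, scipy, OpenCV 4.12 (cv2) and the standard library are available. Lean on these libraries where they do the work, as an engineer would, in place of code of your own. Each camera call takes 0.05 s, during which the arm holds its last target. There are 200 camera calls.

## Working session

There is one attempt and no reset: what is moved stays moved. The work goes in short steps, Python scripts to look and compute and a tool call to move; the robot and the scene stay as the last step left them, time stands still between calls to the robot, and variables do not carry over. Pictures are saved under pics/ and viewed, about 8 in all and at most 12, crops included, and the job is handed in when it is done.

Besides the shell and the picture viewer there is one more tool, called after "Request:" by a JSON object that holds its "op" and its "data", one argument or row to a line. arm_command: Moves the arm, as the interface text tells. Its arguments: {"type":"object","properties":{"increments":{"type":"array","items":{"type":"object","properties":{"jaw":{"type":"number"},"x":{"type":"number"},"y":{"type":"number"},"z":{"type":"number"},"roll":{"type":"number"}}}},"squeeze":{"type":"number"}},"required":["increments"]}

```bash
mkdir -p pics; cat > h.py <<'E'
import numpy as np, cv2
from station import sense, vision, robot
def K(c):
    f=210/np.tan(np.radians(c['vfov'])/2); return np.array([[f,0,c['cx']],[0,f,c['cy']],[0,0,1.]])
def ray(c,uv,z):
    p=cv2.undistortPoints(np.array(uv,float).reshape(-1,1,2),K(c),np.array(c['dist'],float)).reshape(-1,2)
    T=np.array(c['T']); d=np.c_[p,np.ones(len(p))]@T[:3,:3].T; o=T[:3,3]
    return o+d*((z-o[2])/d[:,2])[:,None]
def proj(c,P):
    T=np.linalg.inv(np.array(c['T'])); r,_=cv2.Rodrigues(T[:3,:3])
    return cv2.projectPoints(np.array(P,float),r,T[:3,3],K(c),np.array(c['dist'],float))[0].reshape(-1,2)
E
python3 - <<'E'
from h import *
a=vision.get_image('top');b=vision.get_image('scene')
cv2.imwrite('pics/top.png',cv2.resize(a,(800,600)));cv2.imwrite('pics/scene.png',cv2.resize(b,(800,600)))
cv2.imwrite('top_raw.png',a);cv2.imwrite('scene_raw.png',b)
s=sense();print(s['time'],s['tcp_pos'],s['tool_rot'],s['width'])
for n in('top','scene','wrist'):print(n,vision.calibration(n))
E
```

```text
0.1 [ 0.18740152 -0.51657598  0.23054549] [ 0.12175473  0.69645202  0.12294365 -0.69643034] 0.9980377654643713
top {'vfov': 57.368808197396916, 'cx': 278.50981870327485, 'cy': 212.1480002843628, 'dist': array([-0.01151003,  0.        ,  0.        ,  0.        ,  0.        ]), 'T': array([[-0.02685721, -0.98687982,  0.15920711,  0.27001823],
       [-0.99961789,  0.02547206, -0.01073499, -0.00274293],
       [ 0.00653882, -0.15943459, -0.98718684,  1.41809055],
       [ 0.        ,  0.        ,  0.        ,  1.        ]])}
scene {'vfov': 46.446492954930264, 'cx': 284.6638320380443, 'cy': 210.14431259292144, 'dist': array([-0.04762641,  0.        ,  0.        ,  0.        ,  0.        ]), 'T': array([[ 0.03761119,  0.63103606, -0.7748412 ,  1.4939457 ],
       [ 0.99921667, -0.01419989,  0.03693799, -0.07716244],
       [ 0.01230655, -0.77562352, -0.63107583,  0.92221992],
       [ 0.        ,  0.        ,  0.        ,  1.        ]])}
wrist {'vfov': 60.37980848008332, 'cx': 282.1814468223779, 'cy': 205.28159707864782, 'dist': array([0.01442334, 0.        , 0.        , 0.        , 0.        ]), 'T': array([[ 0.33931098, -0.88838236, -0.30926501,  0.26711649],
       [-0.94067273, -0.32104174, -0.10985   , -0.48959658],
       [-0.00169818,  0.32819047, -0.94461004,  0.37367828],
       [ 0.        ,  0.        ,  0.        ,  1.        ]])}
```

View pics/top.png

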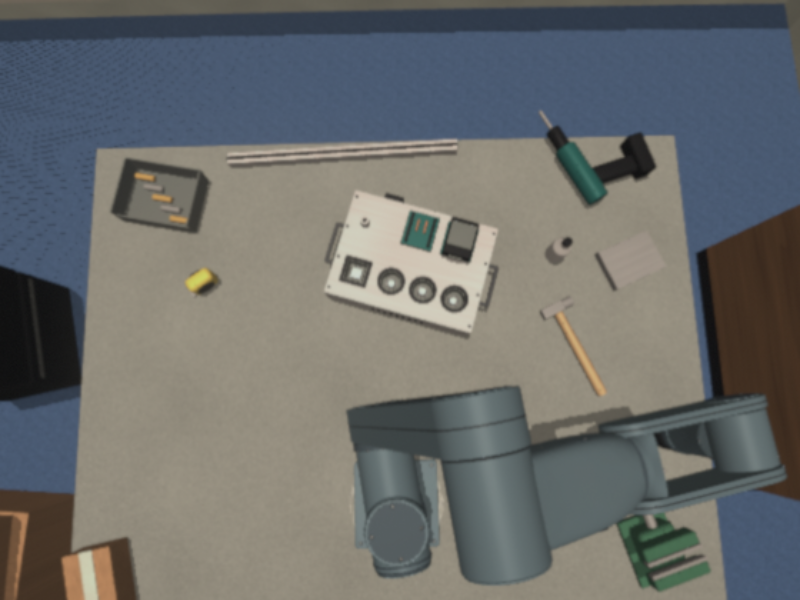

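View pics/scene.png

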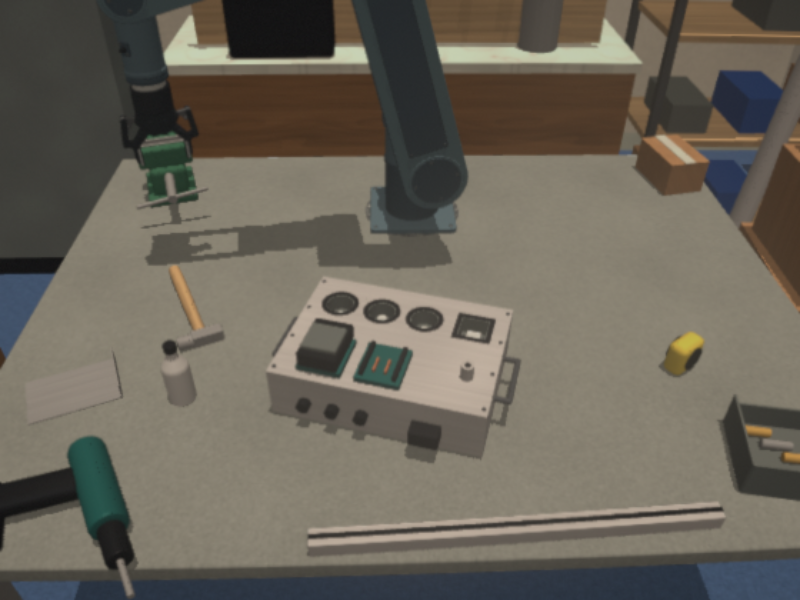

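The scene view hints that the middle round well (382,312) has the high button, since white shows there. I'll enlarge the wells to check and compute positions.

```bash
python3 - <<'E'
from h import *
a=cv2.imread('top_raw.png');b=cv2.imread('scene_raw.png')
A=cv2.resize(a[170:235,225:345],None,fx=6.5,fy=6.5,interpolation=cv2.INTER_CUBIC)[:300]
A=cv2.resize(a[175:221,230:350],(780,299),interpolation=cv2.INTER_CUBIC)
B=cv2.resize(b[195:241,220:360],(780,256),interpolation=cv2.INTER_CUBIC)
cv2.imwrite('pics/crop.png',np.vstack([A,B]))
c=vision.calibration('top')
w=ray(c,np.array([[355,271],[391,281],[423,290],[454,298]])*.7,.105);print(w.round(4))
d=np.diff(w,axis=0);print(np.linalg.norm(d,axis=1), np.degrees(np.arctan2(*(w[0]-w[3])[[1,0]])))
E
```

```text
[[ 0.564   0.0858  0.105 ]
 [ 0.5368 -0.0017  0.105 ]
 [ 0.5124 -0.0791  0.105 ]
 [ 0.4907 -0.1538  0.105 ]]
[0.09160719 0.08110472 0.07779174] 72.99878000335197
```

View pics/crop.png

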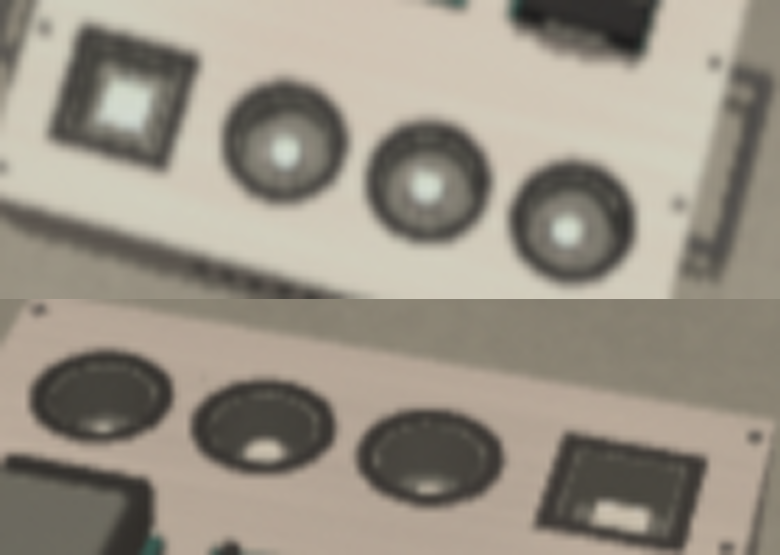

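The middle round well (unit y = -45) is tripped: its button looks clearly bigger and higher in the scene view (crop pixel 263,450). In the top view the flange centres are at crop pixels (285,141), (428,181) and (572,221), and the square well is at (124,97).

```bash
python3 - <<'E'
from h import *
from scipy.spatial.transform import Rotation as R
c=vision.calibration('top')
w=ray(c,np.array([[124,97],[285,141],[428,181],[572,221]])/6.5+[230,175]-.42,.105)[:,:2]
y=np.array([.125,.035,-.045,-.125]); L=np.c_[np.full(4,-.065),y]
z=w@[1,1j]; l=L@[1,1j]; u=((z-z.mean())/(1)@np.conj(l-l.mean())); th=np.angle(u)
t=z.mean()-np.exp(1j*th)*l.mean(); f=t+np.exp(1j*th)*l
print('yaw',np.degrees(th),'t',t,'fit',f.round(4),'res',abs(f-z).round(4))
s=sense();q=s['tool_rot'];M=R.from_quat([q[1],q[2],q[3],q[0]]).as_matrix();print(M.round(3))
m=f[2];print('to well cm',(m.real-s['tcp_pos'][0])*100,(m.imag-s['tcp_pos'][1])*100)
E
```

```text
yaw -17.234971687030637 t (0.5899129712942843-0.05322984667676384j) fit [0.5649+0.0854j 0.5382-0.0005j 0.5145-0.077j  0.4908-0.1534j] res [0.0003 0.0003 0.0001 0.0003]
[[-0.     0.341 -0.94 ]
 [ 0.002 -0.94  -0.341]
 [-1.    -0.002 -0.   ]]
to well cm 32.70969996855164 43.96256555692203
```

Request:
{"op": "arm_command", "data": {
  "increments": [
    {"x": 3.0, "y": 2.8, "roll": -7, "jaw": 1},
    {"x": 6, "y": 6, "roll": -14, "jaw": 1},
    {"x": 9, "y": 9, "roll": -21, "jaw": 1},
    {"x": 12, "y": 12, "roll": -28, "jaw": 1},
    {"x": 15, "y": 15, "roll": -37, "jaw": 1}
  ]
}}

```text
invalid input at $.increments[0]: expected keys jaw, x, y, z, roll
```

All five keys are required in every row.

Request:
{"op": "arm_command", "data": {
  "increments": [
    {"x": 2.5, "y": 3, "z": 0, "roll": -7, "jaw": 1},
    {"x": 5, "y": 6, "z": 0, "roll": -14, "jaw": 1},
    {"x": 7.5, "y": 9, "z": 0, "roll": -21, "jaw": 1},
    {"x": 10, "y": 12, "z": 0, "roll": -28, "jaw": 1},
    {"x": 12, "y": 15, "z": 0, "roll": -35, "jaw": 1}
  ]
}}

```text
time: 0.52
tcp_pos: [0.3072, -0.3676, 0.231]
tool_rot: [-0.09, 0.701, -0.09, -0.701]
ft_force: [-0.1, -0.9, -1.4]
width: 0.302
```

```bash
cat > where.py <<'E'
from h import *
s=sense();T=np.array([[.5145,-.077],[.5649,.0854]])
from scipy.spatial.transform import Rotation as R
q=s['tool_rot'];M=R.from_quat([q[1],q[2],q[3],q[0]]).as_matrix()
print(round(s['time'],2),s['tcp_pos'].round(4),'F',s['ft_force'].round(1),'w',round(s['width'],3),'jaw deg',np.degrees(np.arctan2(M[1,1],M[0,1])).round(1),'to go cm',((T-s['tcp_pos'][:2])*100).round(1).tolist(),s['q'].round(2))
E
python3 where.py
```

```text
0.52 [ 0.3072 -0.3676  0.231 ] F [-0.1 -0.9 -1.4] w 0.302 jaw deg -104.6 to go cm [[20.7, 29.1], [25.8, 45.3]] [-1.11  0.13  1.7   0.    1.31  0.72]
```

Request:
{"op": "arm_command", "data": {
  "increments": [
    {"x": 2.4, "y": 3.3, "z": 0, "roll": -2, "jaw": 1},
    {"x": 4.8, "y": 6.7, "z": 0, "roll": -2.5, "jaw": 1},
    {"x": 7.1, "y": 10, "z": 0, "roll": -2.5, "jaw": 1},
    {"x": 9.5, "y": 13.3, "z": 0, "roll": -2.5, "jaw": 1},
    {"x": 11.8, "y": 16.6, "z": 0, "roll": -2.5, "jaw": 1}
  ]
}}

```text
time: 0.93
tcp_pos: [0.4249, -0.2011, 0.2312]
tool_rot: [0.103, -0.699, 0.103, 0.7]
ft_force: [1.2, -0.8, 0.5]
width: -0.001
```

Request:
{"op": "arm_command", "data": {
  "increments": [
    {"x": 2.4, "y": 3.3, "z": 0, "roll": 0, "jaw": 1},
    {"x": 4.8, "y": 6.7, "z": 0, "roll": 0, "jaw": 1},
    {"x": 7.1, "y": 10, "z": -1, "roll": 0, "jaw": 1},
    {"x": 8.9, "y": 12.5, "z": -3, "roll": 0, "jaw": 1},
    {"x": 8.9, "y": 12.5, "z": -3, "roll": 0, "jaw": 1}
  ]
}}

```text
time: 1.35
tcp_pos: [0.5137, -0.0726, 0.1978]
tool_rot: [0.103, -0.698, 0.1, 0.701]
ft_force: [-0.1, 0.7, 0.2]
width: 0.001
```

```bash
python3 where.py; python3 - <<'E'
from h import *
c=vision.calibration('wrist');a=vision.get_image('wrist');cv2.imwrite('wrist1.png',a)
s=sense()['tcp_pos']
print(proj(c,[[*s]]),proj(c,[[.5145,-.077,.105],[.5649,.0854,.105],[.5382,-.0005,.105]])*800/560)
cv2.imwrite('pics/wrist1.png',cv2.resize(a,(800,600)))
E
```

```text
1.35 [ 0.5137 -0.0726  0.1978] F [-0.1  0.7  0.2] w 0.001 jaw deg -106.5 to go cm [[0.1, -0.4], [5.1, 15.8]] [-0.36  0.23  1.66  0.    1.26  1.5 ]
[[284.20215574 281.14677937]] [[408.73618121 294.76170579]
 [ 55.62568495 290.70089329]
 [243.31685228 292.93389751]]
```

View pics/wrist1.png

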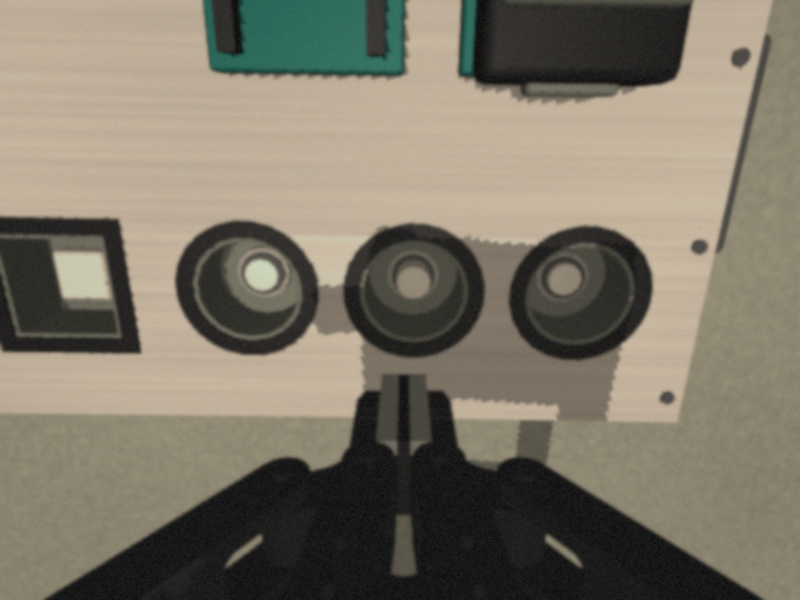

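Wrist view: flange centres are near (247,288), (414,290) and (581,292), with buttons at (262,273), (413,280) and (564,278). The flanges are within about 5 px of prediction. I'll check button heights against predictions before pressing.

```bash
python3 - <<'E'
from h import *
c=vision.calibration('wrist');a=cv2.imread('wrist1.png')
ce=ray(c,np.array([[247,288],[414,290],[581,292]])*.7,.105);print(ce.round(4))
for p in ce:
    for dz in(0,.014,.024,.027,.032):
        t=p-[0,0,dz]; e=.009 if dz<.025 else .014
        pr=proj(c,[t,t+[e*.296,e*.955,0],t-[e*.296,e*.955,0]])/.7
        print(dz,pr[0].round(0),'diam',np.linalg.norm(pr[1]-pr[2]).round(1),end=' | ')
    print()
cv2.imwrite('pics/wc.png',cv2.resize(a[145:260,110:470],(800,256),interpolation=cv2.INTER_CUBIC))
b=cv2.imread('scene_raw.png');cs=vision.calibration('scene')
for p in ce:
    print('scene crop',[((proj(cs,[p-[0,0,d]])[0]-[220,195])*5.571).round(0).tolist() for d in(0,.014,.024)])
E
```

```text
[[ 0.5389 -0.0052  0.105 ]
 [ 0.5148 -0.0825  0.105 ]
 [ 0.4907 -0.1598  0.105 ]]
0 [247. 288.] diam 37.3 | 0.014 [255. 279.] diam 35.4 | 0.024 [260. 273.] diam 34.2 | 0.027 [262. 272.] diam 52.6 | 0.032 [264. 269.] diam 51.7 | 
0 [414. 290.] diam 37.1 | 0.014 [413. 281.] diam 35.2 | 0.024 [413. 275.] diam 34.0 | 0.027 [413. 273.] diam 52.3 | 0.032 [413. 271.] diam 51.5 | 
0 [581. 292.] diam 37.2 | 0.014 [572. 283.] diam 35.3 | 0.024 [566. 277.] diam 34.1 | 0.027 [565. 275.] diam 52.5 | 0.032 [562. 273.] diam 51.6 | 
scene crop [[416.0, 150.0], [416.0, 173.0], [415.0, 189.0]]
scene crop [[249.0, 119.0], [249.0, 142.0], [249.0, 158.0]]
scene crop [[85.0, 88.0], [86.0, 111.0], [87.0, 127.0]]
```

View pics/wc.png

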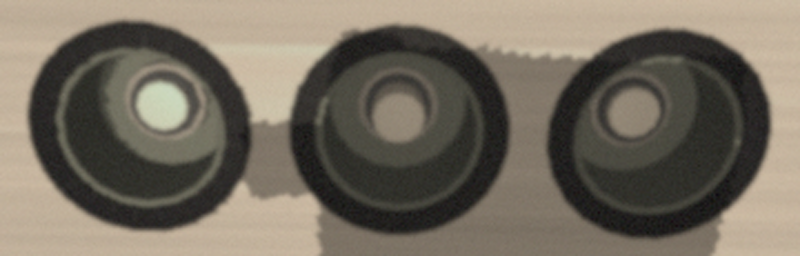

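All heights agree: the middle button sits at −14 mm (tripped) and the other two are home. The wrist and top views differ by about 5 mm in y, so I'll go down to just above the deck and look again.

Request:
{"op": "arm_command", "data": {
  "increments": [
    {"x": 0, "y": -0.3, "z": -2.5, "roll": 0, "jaw": 1},
    {"x": 0, "y": -0.3, "z": -5, "roll": 0, "jaw": 1},
    {"x": 0, "y": -0.3, "z": -7.5, "roll": 0, "jaw": 1},
    {"x": 0, "y": -0.3, "z": -8.5, "roll": 0, "jaw": 1},
    {"x": 0, "y": -0.3, "z": -8.5, "roll": 0, "jaw": 1}
  ]
}}

```text
time: 1.82
tcp_pos: [0.5111, -0.0813, 0.1142]
tool_rot: [0.104, -0.698, 0.103, 0.701]
ft_force: [-0.5, 0.5, 0.1]
width: -0.002
```

Request:
{"op": "arm_command", "data": {
  "increments": [
    {"x": 0, "y": 0, "z": 0, "roll": 0, "jaw": 1},
    {"x": 0, "y": 0, "z": 0, "roll": 0, "jaw": 1},
    {"x": 0, "y": 0, "z": 0, "roll": 0, "jaw": 1}
  ]
}}

```text
time: 2.07
tcp_pos: [0.5143, -0.0818, 0.118]
tool_rot: [-0.103, 0.701, -0.104, -0.698]
ft_force: [0.6, -0.1, 0.6]
width: 0.002
```

```bash
python3 where.py; python3 - <<'E'
from h import *
c=vision.calibration('wrist');a=vision.get_image('wrist');cv2.imwrite('wrist2.png',a)
s=sense()['tcp_pos']
print(proj(c,[s])/.7,proj(c,[[.5145,-.077,.105],[.5649,.0854,.105],[.5382,-.0005,.105]])/.7)
cv2.imwrite('pics/wrist2.png',cv2.resize(a,(800,600)))
E
```

```text
2.07 [ 0.5143 -0.0818  0.118 ] F [ 0.6 -0.1  0.6] w 0.002 jaw deg -106.8 to go cm [[0.0, 0.5], [5.1, 16.7]] [-0.37  0.31  1.76 -0.    1.06  1.49]
[[397.99350216 399.35426888]] [[ 385.12257875  382.52162315]
 [-122.16665761  381.0743502 ]
 [ 149.1245979   381.65746993]]
```

View pics/wrist2.png

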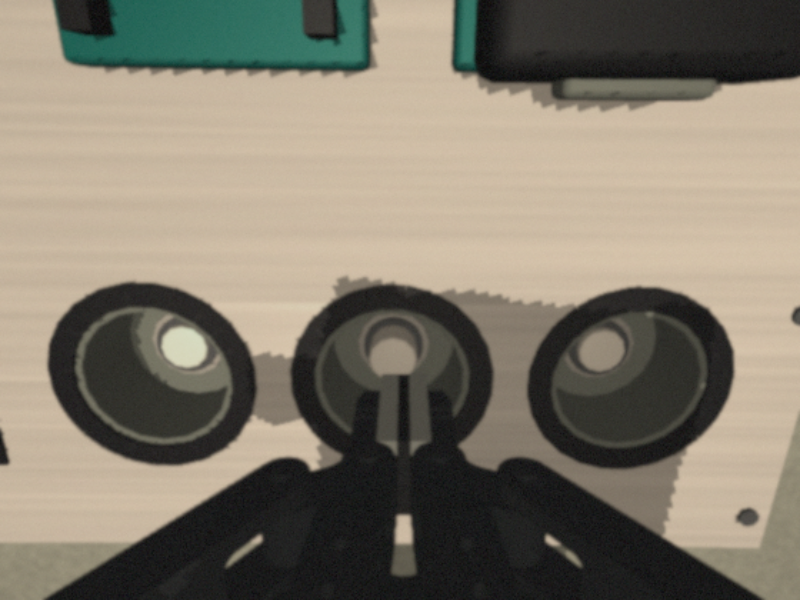

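Sensed poses are noisy by about 3 mm, so I'll work relative to the fingers. The seam is at column 404 and the middle flange centre is about (392,375).

```bash
python3 - <<'E'
from h import *
T=[]
for i in range(4):
    c=vision.calibration('wrist');s=sense()['tcp_pos'];T.append(s);
    t=ray(c,np.array([[404,400]])*.7,s[2])[0]; w=ray(c,np.array([[392,375],[152,374],[631,376]])*.7,.105)
    print(s.round(4),(t-s).round(4),'move',((w[0]-t)*100).round(2)[:2],w[0].round(4),np.linalg.norm(w[1]-w[2]).round(4)); vision.get_image('wrist')
print(np.mean(T,0))
E
```

```text
[ 0.5142 -0.0816  0.1179] [-0.0008 -0.0016  0.    ] move [0.31 0.33] [ 0.5165 -0.08    0.105 ] 0.1618
[ 0.5141 -0.0815  0.1177] [-0.0008 -0.0017  0.    ] move [0.32 0.33] [ 0.5164 -0.0799  0.105 ] 0.1616
[ 0.5139 -0.0813  0.1174] [-0.0008 -0.0016  0.    ] move [0.33 0.32] [ 0.5164 -0.0798  0.105 ] 0.1613
[ 0.5137 -0.0813  0.1172] [-0.0008 -0.0016  0.    ] move [0.34 0.32] [ 0.5163 -0.0797  0.105 ] 0.161
[ 0.51396773 -0.08142645  0.11754121]
```

Request:
{"op": "arm_command", "data": {
  "increments": [
    {"x": 0.2, "y": 0.1, "z": 0, "roll": 0, "jaw": 1},
    {"x": 0.2, "y": 0.1, "z": 0, "roll": 0, "jaw": 1},
    {"x": 0.2, "y": 0.1, "z": -0.5, "roll": 0, "jaw": 1},
    {"x": 0.2, "y": 0.1, "z": -1, "roll": 0, "jaw": 1},
    {"x": 0.2, "y": 0.1, "z": -1.5, "roll": 0, "jaw": 1}
  ]
}}

```text
time: 2.73
tcp_pos: [0.5151, -0.08, 0.1006]
tool_rot: [0.103, -0.699, 0.103, 0.7]
ft_force: [-0.2, 0.7, 0.1]
width: -0.001
```

Request:
{"op": "arm_command", "data": {
  "increments": [
    {"x": 0, "y": 0, "z": 0, "roll": 0, "jaw": 1},
    {"x": 0, "y": 0, "z": 0, "roll": 0, "jaw": 1},
    {"x": 0, "y": 0, "z": 0, "roll": 0, "jaw": 1},
    {"x": 0, "y": 0, "z": 0, "roll": 0, "jaw": 1},
    {"x": 0, "y": 0, "z": 0, "roll": 0, "jaw": 1}
  ]
}}

```text
time: 3.15
tcp_pos: [0.5154, -0.0802, 0.1015]
tool_rot: [-0.103, 0.7, -0.103, -0.699]
ft_force: [-0.5, 0.4, -0.0]
width: -0.006
```

```bash
python3 where.py; python3 - <<'E'
from h import *
a=vision.get_image('wrist')
cv2.imwrite('pics/wrist3.png',cv2.resize(a[180:350,180:400],(776,600),interpolation=cv2.INTER_CUBIC))
E
```

```text
3.15 [ 0.5154 -0.0802  0.1015] F [-0.5  0.4 -0. ] w -0.006 jaw deg -106.8 to go cm [[-0.1, 0.3], [4.9, 16.6]] [-0.37  0.33  1.78 -0.    1.03  1.5 ]
```

View pics/wrist3.png

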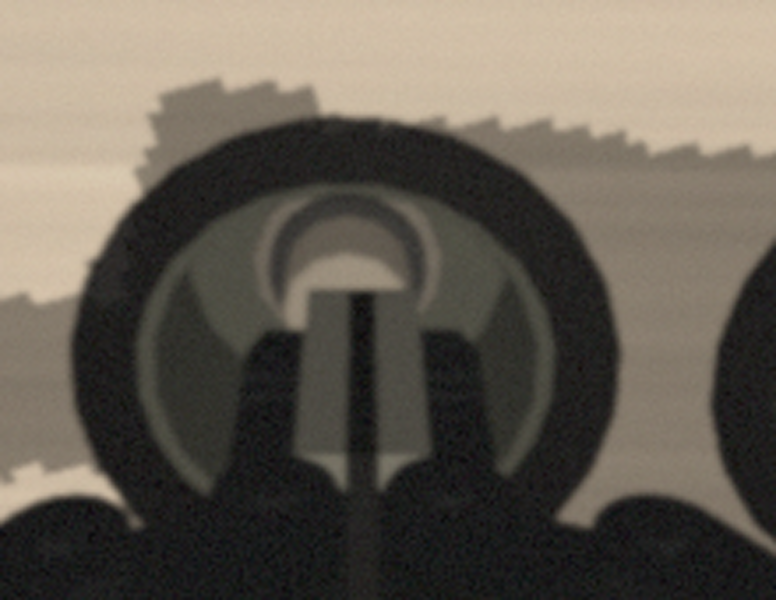

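The finger seam is about 2 mm off the flange centre on the unit −y side, and fore-aft is within 1–2 mm. I'll correct that and press gently while watching force.

Request:
{"op": "arm_command", "data": {
  "increments": [
    {"x": 0.15, "y": 0.15, "z": 0, "roll": 0, "jaw": 1},
    {"x": 0.15, "y": 0.15, "z": -0.5, "roll": 0, "jaw": 1},
    {"x": 0.15, "y": 0.15, "z": -0.9, "roll": 0, "jaw": 1},
    {"x": 0.15, "y": 0.15, "z": -1.3, "roll": 0, "jaw": 1},
    {"x": 0.15, "y": 0.15, "z": -1.5, "roll": 0, "jaw": 1}
  ]
}}

```text
time: 3.62
tcp_pos: [0.5167, -0.0785, 0.0858]
tool_rot: [0.103, -0.699, 0.103, 0.7]
ft_force: [-0.5, 0.3, 3.4]
width: 0.005
```

Request:
{"op": "arm_command", "data": {
  "increments": [
    {"x": 0, "y": 0, "z": -0.1, "roll": 0, "jaw": 1},
    {"x": 0, "y": 0, "z": -0.2, "roll": 0, "jaw": 1},
    {"x": 0, "y": 0, "z": -0.3, "roll": 0, "jaw": 1},
    {"x": 0, "y": 0, "z": -0.3, "roll": 0, "jaw": 1},
    {"x": 0, "y": 0, "z": -0.3, "roll": 0, "jaw": 1}
  ]
}}

```text
time: 4.03
tcp_pos: [0.5167, -0.0785, 0.0832]
tool_rot: [0.103, -0.699, 0.103, 0.7]
ft_force: [-0.2, -0.1, 1.0]
width: -0.001
```

Request:
{"op": "arm_command", "data": {
  "increments": [
    {"x": 0, "y": 0, "z": -0.05, "roll": 0, "jaw": 1},
    {"x": 0, "y": 0, "z": -0.1, "roll": 0, "jaw": 1},
    {"x": 0, "y": 0, "z": -0.15, "roll": 0, "jaw": 1},
    {"x": 0, "y": 0, "z": -0.15, "roll": 0, "jaw": 1}
  ]
}}

```text
time: 4.37
tcp_pos: [0.5167, -0.0785, 0.0818]
tool_rot: [0.103, -0.7, 0.103, 0.7]
ft_force: [0.0, 0.3, 2.2]
width: -0.002
```

Request:
{"op": "arm_command", "data": {
  "increments": [
    {"x": 0, "y": 0, "z": -0.05, "roll": 0, "jaw": 1},
    {"x": 0, "y": 0, "z": -0.1, "roll": 0, "jaw": 1},
    {"x": 0, "y": 0, "z": -0.1, "roll": 0, "jaw": 1}
  ]
}}

```text
time: 4.62
tcp_pos: [0.5167, -0.0786, 0.081]
tool_rot: [-0.103, 0.7, -0.103, -0.7]
ft_force: [-0.7, 0.7, 4.6]
width: -0.001
```

Request:
{"op": "arm_command", "data": {
  "increments": [
    {"x": 0, "y": 0, "z": -0.05, "roll": 0, "jaw": 1},
    {"x": 0, "y": 0, "z": -0.1, "roll": 0, "jaw": 1},
    {"x": 0, "y": 0, "z": -0.1, "roll": 0, "jaw": 1}
  ]
}}

```text
time: 4.87
tcp_pos: [0.5168, -0.0786, 0.081]
tool_rot: [-0.103, 0.7, -0.103, -0.699]
ft_force: [-4.4, 1.1, 13.6]
width: -0.002
```

Request:
{"op": "arm_command", "data": {
  "increments": [
    {"x": 0, "y": 0, "z": -0.05, "roll": 0, "jaw": 1},
    {"x": 0, "y": 0, "z": -0.05, "roll": 0, "jaw": 1},
    {"x": 0, "y": 0, "z": -0.05, "roll": 0, "jaw": 1}
  ]
}}

```text
time: 5.12
tcp_pos: [0.5168, -0.0786, 0.0809]
tool_rot: [-0.103, 0.7, -0.103, -0.699]
ft_force: [-4.0, 2.6, 16.0]
width: 0.002
```

The hard stop came at z = 0.081, exactly deck − 24 mm, at 16 N. Next I retract and go above the square well, which is 170 mm along unit y: +5.0, +16.2 cm.

Request:
{"op": "arm_command", "data": {
  "increments": [
    {"x": 0, "y": 0, "z": 2, "roll": 0, "jaw": 1},
    {"x": 0, "y": 0, "z": 5, "roll": 0, "jaw": 1},
    {"x": 0.8, "y": 2.7, "z": 6.5, "roll": 0, "jaw": 1},
    {"x": 1.9, "y": 6.2, "z": 6.5, "roll": 0, "jaw": 1},
    {"x": 3, "y": 9.8, "z": 6.5, "roll": 0, "jaw": 1}
  ]
}}

```text
time: 5.53
tcp_pos: [0.548, 0.0194, 0.1457]
tool_rot: [-0.104, 0.701, -0.104, -0.698]
ft_force: [0.8, -1.0, -1.0]
width: -0.0
```

Request:
{"op": "arm_command", "data": {
  "increments": [
    {"x": 1.1, "y": 3.5, "z": 0, "roll": 0, "jaw": 1},
    {"x": 2, "y": 6.4, "z": 0, "roll": 0, "jaw": 1},
    {"x": 2, "y": 6.4, "z": 0, "roll": 0, "jaw": 1},
    {"x": 2, "y": 6.4, "z": -1.5, "roll": 0, "jaw": 1},
    {"x": 2, "y": 6.4, "z": -2.5, "roll": 0, "jaw": 1}
  ]
}}

```text
time: 5.95
tcp_pos: [0.5666, 0.0838, 0.1184]
tool_rot: [0.102, -0.7, 0.103, 0.7]
ft_force: [0.3, -0.2, -1.2]
width: 0.004
```

Request:
{"op": "arm_command", "data": {
  "increments": [
    {"x": 0, "y": 0, "z": 0, "roll": 0, "jaw": 1},
    {"x": 0, "y": 0, "z": 0, "roll": 0, "jaw": 1},
    {"x": 0, "y": 0, "z": 0, "roll": 0, "jaw": 1},
    {"x": 0, "y": 0, "z": 0, "roll": 0, "jaw": 1},
    {"x": 0, "y": 0, "z": 0, "roll": 0, "jaw": 1}
  ]
}}

```text
time: 6.37
tcp_pos: [0.5672, 0.0829, 0.12]
tool_rot: [-0.103, 0.7, -0.103, -0.699]
ft_force: [0.6, 0.1, -0.3]
width: -0.002
```

```bash
python3 where.py; python3 - <<'E'
from h import *
a=vision.get_image('wrist')
cv2.imwrite('pics/wrist4.png',cv2.resize(a,(800,600)))
E
```

```text
6.37 [0.5672 0.0829 0.12  ] F [ 0.6  0.1 -0.3] w -0.002 jaw deg -106.8 to go cm [[-5.3, -16.0], [-0.2, 0.2]] [-0.05  0.39  1.63 -0.    1.12  1.82]
```

View pics/wrist4.png

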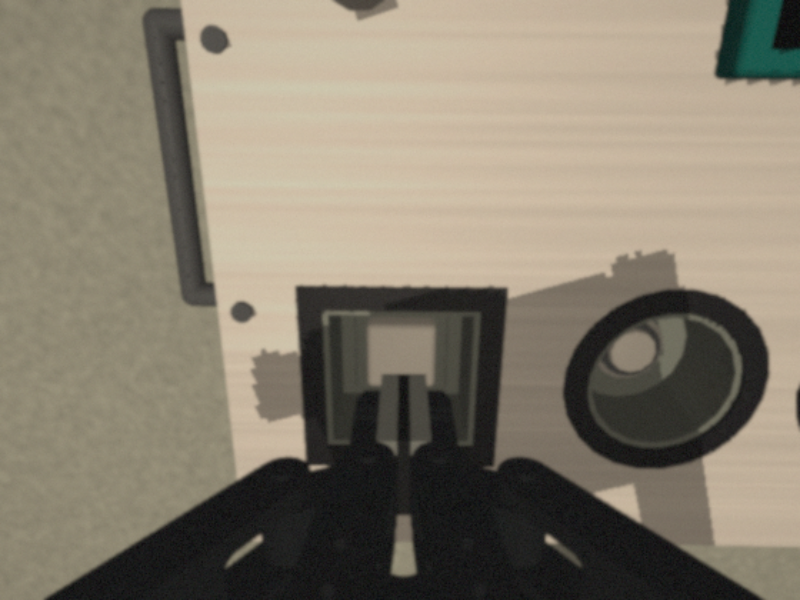

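The fingers are centred on the square well (seam 404, well centre 402, key centre 401). Descending to press the key.

Request:
{"op": "arm_command", "data": {
  "increments": [
    {"x": 0, "y": 0, "z": -1, "roll": 0, "jaw": 1},
    {"x": 0, "y": 0, "z": -2, "roll": 0, "jaw": 1},
    {"x": 0, "y": 0, "z": -2.8, "roll": 0, "jaw": 1},
    {"x": 0, "y": 0, "z": -3.2, "roll": 0, "jaw": 1},
    {"x": 0, "y": 0, "z": -3.5, "roll": 0, "jaw": 1}
  ]
}}

```text
time: 6.83
tcp_pos: [0.5657, 0.0835, 0.0831]
tool_rot: [0.103, -0.699, 0.103, 0.701]
ft_force: [-4.0, 0.3, 4.1]
width: -0.0
```

Request:
{"op": "arm_command", "data": {
  "increments": [
    {"x": 0, "y": 0, "z": -0.1, "roll": 0, "jaw": 1},
    {"x": 0, "y": 0, "z": -0.2, "roll": 0, "jaw": 1},
    {"x": 0, "y": 0, "z": -0.2, "roll": 0, "jaw": 1},
    {"x": 0, "y": 0, "z": -0.2, "roll": 0, "jaw": 1}
  ]
}}

```text
time: 7.17
tcp_pos: [0.5667, 0.0835, 0.0827]
tool_rot: [-0.103, 0.7, -0.103, -0.699]
ft_force: [-2.3, 0.7, 4.8]
width: 0.001
```

Request:
{"op": "arm_command", "data": {
  "increments": [
    {"x": 0, "y": 0, "z": -0.05, "roll": 0, "jaw": 1},
    {"x": 0, "y": 0, "z": -0.1, "roll": 0, "jaw": 1},
    {"x": 0, "y": 0, "z": -0.1, "roll": 0, "jaw": 1}
  ]
}}

```text
time: 7.42
tcp_pos: [0.5669, 0.0835, 0.082]
tool_rot: [-0.103, 0.7, -0.103, -0.699]
ft_force: [-4.7, 0.0, 8.0]
width: -0.002
```

One more millimetre to confirm the hard stop, then retract.

Request:
{"op": "arm_command", "data": {
  "increments": [
    {"x": 0, "y": 0, "z": -0.05, "roll": 0, "jaw": 1},
    {"x": 0, "y": 0, "z": -0.1, "roll": 0, "jaw": 1},
    {"x": 0, "y": 0, "z": -0.1, "roll": 0, "jaw": 1},
    {"x": 0, "y": 0, "z": -0.1, "roll": 0, "jaw": 1}
  ]
}}

```text
time: 7.75
tcp_pos: [0.567, 0.0835, 0.0819]
tool_rot: [-0.103, 0.7, -0.103, -0.699]
ft_force: [-7.1, -0.2, 13.3]
width: -0.001
```

Request:
{"op": "arm_command", "data": {
  "increments": [
    {"x": 0, "y": 0, "z": 1, "roll": 0, "jaw": 1},
    {"x": 0, "y": 0, "z": 3, "roll": 0, "jaw": 1},
    {"x": 0, "y": 0, "z": 6, "roll": 0, "jaw": 1},
    {"x": 0, "y": 0, "z": 9, "roll": 0, "jaw": 1},
    {"x": 0, "y": 0, "z": 11, "roll": 0, "jaw": 1}
  ]
}}

```text
time: 8.17
tcp_pos: [0.5684, 0.0834, 0.1934]
tool_rot: [-0.103, 0.701, -0.103, -0.698]
ft_force: [-0.2, 0.5, 0.6]
width: 0.003
```

Request:
{"op": "arm_command", "data": {
  "increments": [
    {"x": -1, "y": -3, "z": 1, "roll": 0, "jaw": 1},
    {"x": -2, "y": -6, "z": 2, "roll": 0, "jaw": 1},
    {"x": -3, "y": -9, "z": 3, "roll": 0, "jaw": 1},
    {"x": -3, "y": -9, "z": 3, "roll": 0, "jaw": 1},
    {"x": -3, "y": -9, "z": 3, "roll": 0, "jaw": 1}
  ]
}}

```text
time: 8.58
tcp_pos: [0.5375, -0.008, 0.2213]
tool_rot: [-0.104, 0.7, -0.104, -0.698]
ft_force: [-0.3, 0.8, -0.4]
width: -0.0
```

```bash
python3 where.py; python3 - <<'E'
from h import *
c=vision.calibration('wrist');a=vision.get_image('wrist')
cv2.imwrite('pics/wrist5.png',cv2.resize(a,(800,600)))
for y in(.125,.035,-.045,-.125):
    p=np.array([.5899,-.0532,.105])+[-.065*.955+y*.296,.065*.296+y*.955,0]
    print(y,[(proj(c,[p-[0,0,d]])[0]/.7).round(0).tolist() for d in(0,.014,.018,.024)])
E
```

```text
8.58 [ 0.5375 -0.008   0.2213] F [-0.3  0.8 -0.4] w -0.0 jaw deg -107.0 to go cm [[-2.3, -6.9], [2.7, 9.3]] [-0.22  0.24  1.58  0.    1.31  1.64]
0.125 [[217.0, 287.0], [225.0, 279.0], [228.0, 277.0], [231.0, 274.0]]
0.035 [[387.0, 288.0], [387.0, 280.0], [388.0, 278.0], [388.0, 275.0]]
-0.045 [[537.0, 288.0], [531.0, 280.0], [530.0, 278.0], [527.0, 275.0]]
-0.125 [[689.0, 289.0], [676.0, 281.0], [672.0, 279.0], [667.0, 275.0]]
```

View pics/wrist5.png

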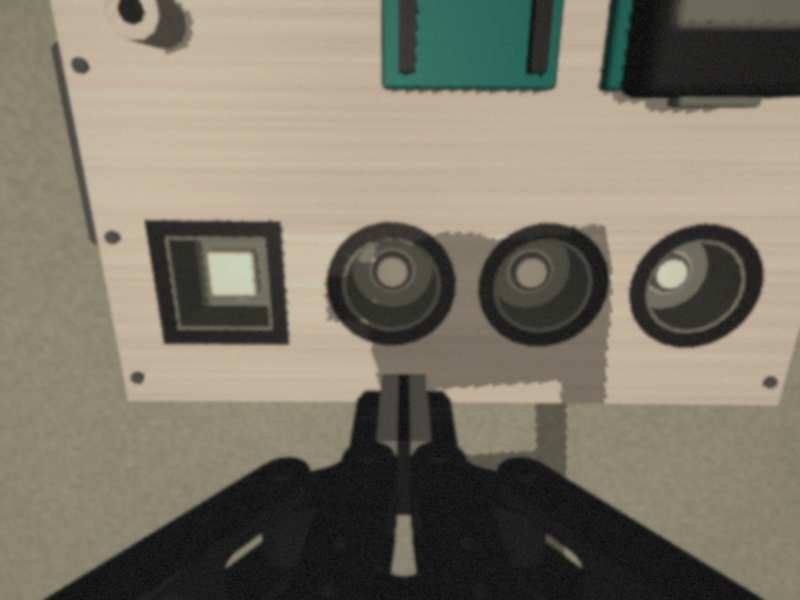

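All three buttons now sit alike in their collars, at (392,270), (531,271) and (670,272). The key is up at (231,274), the spacer is undisturbed and the arm is clear, so I'm handing in.

```bash
python3 -c "
from station import robot; print(robot.finish_job())"
```

```text
the job is handed in; nothing more can be done
None
```

I pushed the tripped breaker fully home, then pressed the start key right down and let it come back up. The job is handed in after about 8.7 s of the 42 s allowed.

- **Breaker:** the tripped one was in the middle round well (y = −45 mm). It met its hard stop at z = 0.081 m, which is deck − 24 mm as specified, with about 16 N of force.
- **Start key:** it met its stop at z = 0.082 m, which is deck − 23 mm as specified, with about 13 N.
- **Last checks:** in the final wrist picture all three buttons sit at the same depth, the key is up, the spacer is standing and the gripper touches nothing. The tape, glue and hammer were out of that view. I did not check them again, but the arm's path stayed clear above them.
- **Disagreement:** position estimates from the top and wrist cameras differed by about 5 mm in y, and sensed poses were off by up to 3 mm while the arm settled. I centred over the wells using the wrist picture relative to the fingers instead.

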